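# Zero the airing counter and hold the paint keeper ajar

## Task

The paint-keeper case is due for airing. First turn the knob of the airing counter anticlockwise, fully back to its zero stop; then lift the lid of the case by its handle, breaking it free of its sticky seal without letting it fly wide open, and hold it slightly ajar, with the front edge about 35 mm up. Finish while still holding the lid there (it falls shut if let go), and leave the printing blocks, bottle and cup where they stand.

Things in the scene. Friction and masses are not known exactly. Their poses are not given: they have to be found in the camera images.
- case: White plastic paint-keeper case fixed to the table, 200 (its x, front to back) x 260 (its y, width) x 70 mm high, on a 216 x 276 mm foot 8 mm thick. Origin: centre of its underside on the table, z up; -x is its front, +x its back with the hinge. Its lid (grey, 10 mm thick, overlapping the walls by 4 mm) adds to a shut height of 80 mm.
- lid_hinge (a point): Point at the middle of the lid's hinge line, on the case: 100 mm behind the case's centre, 70 mm above the table. The hinge line runs along the case's y.
- lid_handle (a point): Middle of the handle's bar on the lid. The handle is a steel bridge of 12 mm round bar along the case's y, 110 mm between the centres of its two posts; the bar's centre stands 45 mm above the lid's top (125 mm above the table when shut) and 175 mm in front of the hinge line, 25 mm behind the case's front wall face, with free space under it. It moves with the lid.
- lid (a joint): Lid angle in rad: 0 shut, growing as the front edge (0.20 m from the hinge) rises; 0.175 is about 35 mm up; stop at 1.6. The seal resists the first 0.06 rad: at the handle it takes a peak of about 12 to 16 N upward near the start, fading as it gives; past that only the lid's weight, 1.5 to 3.5 N. The hinge is nearly free; let go, the lid falls shut and seals again.
- counter_housing: Airing counter: black square box 100 x 100 x 34 mm fixed to the table with a pale round scale on top and a black bar knob in its middle. Origin: centre of its underside, z up; its -x side is its front. Zero (the long scale mark with a small steel stop pin, 10 mm tall, beside it) lies at the front, -x.
- counter_grip (a point): On the knob's axis (vertical, through the housing's centre), 63.5 mm above the table: the height to grip. The grip is an upright bar 46 mm long, 12 mm wide, from 40.5 to 70.5 mm above the table, on an aluminium disc of 48 mm diameter whose top is 40.5 mm above the table.
- counter (a joint): Angle of the counter knob in rad: 0 at the zero stop, where the bar lies along the housing's x and its white-marked pointer end faces the housing's front (-x); it grows as the knob is turned clockwise seen from above (at 1.57 the pointer faces the housing's +y), to 3.0. It starts between 0.6 and 2.4. Turning it takes 0.03 N m; it stays where it is left.
- stamp_a: Bystander: wooden printing block 60 x 50 mm with a knob, 46 mm tall, in front of the case. Origin: centre of its underside.
- stamp_b: Bystander: wooden printing block 50 x 50 mm with a knob, 46 mm tall, in front of the counter. Origin: centre of its underside.
- paint_bottle: Bystander: paint bottle, 40 mm diameter, 120 mm tall, behind the counter. Origin: centre of its underside.
- water_cup: Bystander: clear plastic cup, 70 mm diameter, 75 mm tall, behind the case. Origin: centre of its underside.
Things that resemble listed ones, but are neither listed nor needed, are in the scene too. Leave any purple or red look-alike of the counter_housing alone.

How it is judged (in metres and radians):
On the way, in this order (a step that is already met when the one before it is completed fails the run):
1. the counter knob is back at its zero stop (within 0.08 rad) (value of joint counter below 0.08 rad), for 0.2 s.
2. the lid has broken free of its seal (over 0.08 rad) in the grip of the fingers (value of joint lid above 0.08 rad and contact force between the fingers and lid above 0.5 N), for 0.1 s.
At the end, for the whole second after the job is handed in: The counter knob is at its zero stop (under 0.08 rad); the lid is held still by the fingers between 0.10 and 0.26 rad (front edge 20 to 51 mm up), carried by nothing else; the four bystanders stand within 30 mm of where they were (value of joint counter below 0.08 rad and value of joint lid between 0.1 and 0.26 rad and velocity of joint lid between -0.05 and 0.05 rad/s and contact force between the fingers and lid above 0.5 N and contact force between lid and stamp_a below 0.1 N and contact force between lid and stamp_b below 0.1 N and contact force between lid and paint_bottle below 0.1 N and contact force between lid and water_cup below 0.1 N and distance of each of stamp_a, stamp_b, paint_bottle, water_cup from where it was at the start of the episode below 0.03 m and angle between each of stamp_a, stamp_b, paint_bottle, water_cup's own z axis and vertical below 0.3 rad); the arm keeps its last pose, push and grip.
It fails at once if the lid flies wide open (over 0.45 rad) (value of joint lid above 0.45 rad).
It fails at once if the small wooden printing block (stamp_a) is shifted by over 30 mm or tipped over (distance of stamp_a from where it was at the start of the episode above 0.03 m or angle between stamp_a's own z axis and vertical above 0.5 rad).
It fails at once if the small wooden printing block (stamp_b) is shifted by over 30 mm or tipped over (distance of stamp_b from where it was at the start of the episode above 0.03 m or angle between stamp_b's own z axis and vertical above 0.5 rad).
It fails at once if the paint bottle (paint_bottle) is shifted by over 30 mm or tipped over (distance of paint_bottle from where it was at the start of the episode above 0.03 m or angle between paint_bottle's own z axis and vertical above 0.5 rad).
It fails at once if the water cup (water_cup) is shifted by over 30 mm or tipped over (distance of water_cup from where it was at the start of the episode above 0.03 m or angle between water_cup's own z axis and vertical above 0.5 rad).
It also fails if it takes over 58 s, if anything falls off the work surface, if the arm or the gripper's body presses on something with over 40 N, if the wrist force passes 120 N, or if a joint passes its speed limit or range.

## Robot

A 6-joint arm with a two-finger parallel gripper is mounted at the origin on the work surface. World frame = base frame: x ahead of the robot, y to its left, z up, the work surface at z = 0. Lengths are in mm, angles in rad, forces in N, time in s.
With the tool pointing down it reaches from about 150 to 775 mm from the base axis. Payload 6.1 kg.
Tool frame: the origin (TCP) lies at the very end of the fingers, on their centre line; the grasp point (between the pads) lies 19 mm behind it; z points along the fingers, y is the line along which they close (so a half turn about z gives the same grasp; the last joint's range is limited). The gripper opens to 85 mm and grips with 20 to 120 N. Pads are 22 mm wide; open, the fingers measure 114 mm over their backs; the gripper's body (76 mm by 85 mm) begins 54 mm behind the grasp point. The pads swing forward as they close: fully open they stand 13 mm farther back than shut.
Start: joints at [1.209, 0.126, -0.04, 1.405, 0, 1.571], TCP at [185.821, 490.998, 231.295] pointing down, gripper open.
Joint ranges: [-2.72, 2.72], [-0.95, 1.95], [-1.27, 1.35], [-1.78, 2.02], [-1.46, 1.47], [-3.14, 3.14]. Speed limits (rad/s): [2.39, 2.39, 3.01, 3.14, 3.14, 3.14].

## Interface

Orientations are given as a unit quaternion [w, x, y, z].
In Python, from rig import get_obs, grab_frame, sign_off gives the robot as it stands.
- The arm moves only by the tool move_arm, never from a script. Its argument "plan" is a list of rows, each a list of 3 entries, a list of its own where there are three numbers: the turn, a rotation vector about the world's x, y, z in degrees, then the shift along the world's x, y, z in m, then the opening, from 0 (shut) to 1 (fully open). A call has exactly 5 rows; each row is the pose to reach, as a shift and turn from the pose commanded when the call began; what a row does not reach only later rows make up. A row lasts 1/12 s, in which the tool goes at most 41.7 mm and 7.16 degrees, less where a joint would pass 70% of its speed; a pose out of reach is approached as far as the arm can. A call with a gripper value outside its range is refused whole. The fingers move at their own pace and stop on an object; the grip force is fixed at half the most. Time passes only in rows, so rows that repeat a pose let the fingers close, or fill a call up. It gives the time, the measured TCP pose, the force, the opening and the grip force at its end, in the units of the state.
- get_obs(): the state, without advancing time (a new reading comes with each control period).
- grab_frame(name): name is "scene" or "top" or "wrist"; returns a dict with "image" (480x640x3 uint8, blue, green, red), "K" (3x3 intrinsics, pixels), "k1" (the pictures are not rectified: a ray, as slopes to the right and down, at radius r is drawn at 1 + k1 r^2 times it, then the intrinsics apply), "eye" and "attitude" of the camera in the world. Camera axes: x right, y up, looking along -z (the intrinsics and any distortion apply to the point x, -y, -z); pixel columns grow to the right and rows downward; lengths in mm; the calibration is good to about 2 mm. A picture is of the moment at which its call begins. There is no depth.
- sign_off(): hands the job in; it is judged then, once.
The state is a dict: "time": time; "joint_positions": joint angles; "qd": joint speeds; "joint_torque": joint torques, N m; "tool_pos": TCP position; "eef_rot": TCP orientation; "ft_force": force on the tool from outside, world axes, zero at the start; "torque": the same for the moment, N m; "opening": opening from 0.0 (shut) to 1.0 (fully open); "finger_force": force on a finger pad.
Only numpy, scipy, OpenCV 4.12 (cv2) and the standard library are available. Lean on these libraries where they do the work, as an engineer would, in place of code of your own. Each camera call takes 0.05 s, during which the arm holds its last target. There are 200 camera calls.

## Working session

There is one attempt and no reset: what is moved stays moved. The work goes in short steps, Python scripts to look and compute and a tool call to move; the robot and the scene stay as the last step left them, time stands still between calls to the robot, and variables do not carry over. Pictures are saved under pics/ and viewed, at most 10 in all, crops included, and the job is handed in when it is done.

Besides the shell and the picture viewer there is one more tool, called after ">>>" by a JSON object that holds its "fn" and its "kwargs". move_arm: Moves the arm, as the interface text tells. Its arguments: {"type":"object","properties":{"plan":{"type":"array"}},"required":["plan"]}

```bash
mkdir -p pics
cat > h.py <<'E'
import numpy as np, cv2, pickle
from scipy.spatial.transform import Rotation as R
from rig import get_obs, grab_frame, sign_off
def rot(a):
    a=np.array(a,float)
    return a if a.shape==(3,3) else R.from_quat(a,scalar_first=True).as_matrix()
def snap(n,f):
    d=grab_frame(n); cv2.imwrite(f'pics/{f}.png',d['image']); pickle.dump(d,open(f'pics/{f}.pkl','wb')); return d
def load(f): return pickle.load(open(f'pics/{f}.pkl','rb'))
def ray(d,u,v):
    p=cv2.undistortPoints(np.array([[[u,v]]],float),np.array(d['K'],float),np.array([d['k1'],0,0,0.]))[0,0]
    return rot(d['attitude'])@np.array([p[0],-p[1],-1])
def at(d,u,v,z):
    r=ray(d,u,v); e=np.array(d['eye'],float); return e+r*(z-e[2])/r[2]
def proj(d,P):
    c=rot(d['attitude']).T@(np.array(P,float).reshape(-1,3)-np.array(d['eye'])).T
    q=np.stack([c[0],-c[1],-c[2]],1)
    return cv2.projectPoints(q,np.zeros(3),np.zeros(3),np.array(d['K'],float),np.array([d['k1'],0,0,0.]))[0][:,0]
E
python3 - <<'E'
from h import *
print(get_obs())
for n in ['scene','top','wrist']:
    d=snap(n,n+'0'); print(n,d['K'],d['k1'],d['eye'],d['attitude'])
E
```

```text
{'time': 0.0, 'joint_positions': array([ 1.20902191e+00,  1.26362434e-01, -4.06377920e-02,  1.40538942e+00,
       -5.34436475e-05,  1.57078524e+00]), 'qd': array([-0.00110369, -0.00215784, -0.00025346,  0.00066606,  0.00018573,
       -0.00069031]), 'joint_torque': array([ 8.88954091e-04, -4.35915112e+01,  3.52925062e+01,  1.75990822e-02,
       -9.37301735e-06, -2.80142736e-06]), 'tool_pos': array([185.68232557, 490.62026452, 230.52404773]), 'eef_rot': array([-1.17039494e-04,  1.79896850e-01,  9.83685157e-01, -7.88468352e-04]), 'ft_force': array([ 0.04097464, -0.29103748, -0.47499273]), 'torque': array([ 0.02256035,  0.01743584, -0.00627819]), 'finger_force': 0.0, 'opening': 0.9977107478239624}
scene [[484.66523816   0.         307.18044189]
 [  0.         484.66523816 235.8492656 ]
 [  0.           0.           1.        ]] -0.010225847982656536 [1150.06174846 -546.36662633  650.33493402] [0.79543274 0.41348614 0.19588966 0.39742069]
top [[561.56134932   0.         318.25362896]
 [  0.         561.56134932 237.48852479]
 [  0.           0.           1.        ]] -0.05766880914419636 [ 394.62674802 -116.70398146 1364.5671677 ] [ 0.71127242  0.053545   -0.04563378 -0.6993869 ]
wrist [[430.28722123   0.         312.89350419]
 [  0.         430.28722123 240.7924959 ]
 [  0.           0.           1.        ]] -0.08976668561113489 [114.93503376 518.29175795 372.70140176] [ 0.81326771 -0.12443437 -0.08601975  0.56188283]
```

View pics/top0.png

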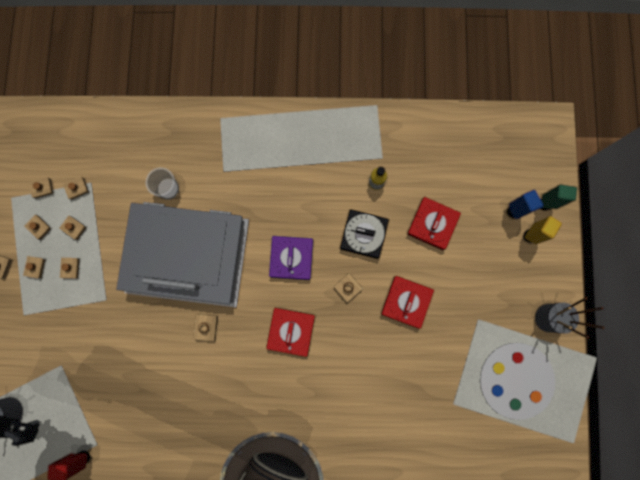

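View pics/scene0.png

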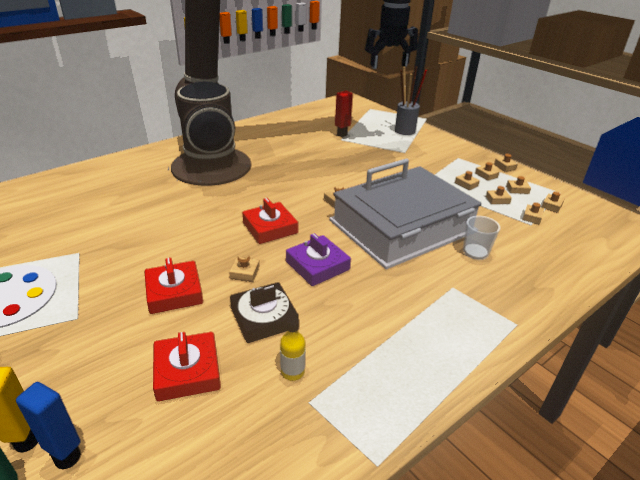

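The top view shows the black counter near (365,233), the case near (185,255) with its handle near (168,288), and the look-alikes at (291,258), (290,333), (435,222) and (408,302). I'll enlarge both targets.

Run:
```python
from h import *
d=load('top0'); im=d['image']
a=cv2.resize(im[200:270,330:400],(490,490),interpolation=cv2.INTER_CUBIC)   # x7
b=cv2.resize(im[195:315,110:254],(0,0),fx=2.1,fy=4.08,interpolation=cv2.INTER_CUBIC)
cv2.imwrite('pics/crop.png',np.hstack([a,b[:490]]))
print(b.shape)
```

```text
(490, 302, 3)
```

View pics/crop.png

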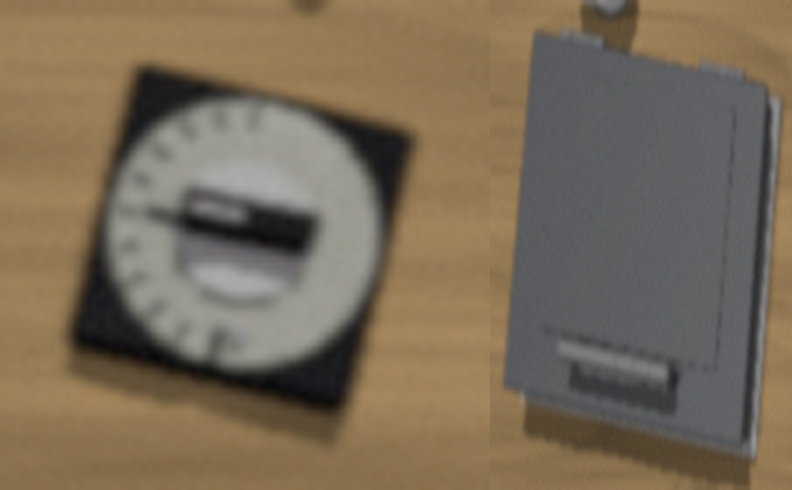

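The crop shows the counter's zero mark at the bottom (front), the pointer facing left, and the handle bar running from about (559,348) to (668,373) in crop pixels. I'll fit poses to these.

Run:
```python
from h import *
from scipy.optimize import least_squares
d=load('top0')
ca=lambda x,y:(330-.5+(x+.5)/7,200-.5+(y+.5)/7)
cb=lambda x,y:(110+(x-490)/2.1-.25,195+y/4.08-.4)
def fit(pts,px,g):
    pts=np.array(pts,float)
    def w(p):
        c,s=np.cos(p[2]),np.sin(p[2]); return np.c_[p[0]+c*pts[:,0]-s*pts[:,1],p[1]+s*pts[:,0]+c*pts[:,1],pts[:,2]]
    r=least_squares(lambda p:(proj(d,w(p))-px).ravel(),g,x_scale=[10,10,.1]); print(r.x,np.degrees(r.x[2]),r.fun.round(2)); return r.x
px=[ca(140,68),ca(413,130),ca(340,410),ca(75,340)]
for p in px: print(at(d,*p,34).round(1))
g=at(d,*ca(240,240),34); 
c=fit([[50,50,34],[50,-50,34],[-50,-50,34],[-50,50,34]],px,[g[0],g[1],0])
p=at(d,*ca(150,213),34); q=at(d,*ca(312,236),70.5); q2=at(d,*ca(190,200),70.5)
print('pointer',p,q,q2)
for t in (p[:2]-c[:2],(q2-q)[:2]): print('ang',np.degrees(np.arctan2(t[1],t[0])-c[2])) 
px=[cb(535,32),cb(768,88),cb(745,443),cb(503,387)]
for p in px: print(at(d,*p,80).round(1))
g=at(d,*cb(640,230),80)
k=fit([[104,134,80],[104,-134,80],[-104,-134,80],[-104,134,80]],px,[g[0],g[1],0])
cc,s=np.cos(k[2]),np.sin(k[2])
print('handle pred',k[0]-75*cc,k[1]-75*s)
h1=at(d,*cb(559,348),125);h2=at(d,*cb(668,373),125);print(h1,h2,(h1+h2)/2,np.linalg.norm(h1-h2),np.degrees(np.arctan2(*(h1-h2)[[1,0]])))
for n,u,v in [('stamp_a',204,328),('stamp_b',348,288),('bottle',378,177)]: print(n,at(d,u,v,46 if n!='bottle' else 100))
```

```text
[ 652.4 -174.4   34. ]
[ 632.2 -268.3   34. ]
[ 535.2 -243.5   34. ]
[ 557.7 -153.1   34. ]
[ 5.94394534e+02 -2.09831931e+02 -2.31844614e-01] -13.283717867034403 [-0.7  -0.9   0.68  0.27  1.47  0.42 -1.45  0.17]
pointer [ 601.908216   -178.28107272   34.        ] [ 589.34850558 -230.55454214   70.5       ] [ 600.81885553 -189.87366229   70.5       ]
ang 89.88851703339937
ang 87.53742934871802
[652.2 341.3  80. ]
[623.3  77.4  80. ]
[421.5  95.3  80. ]
[447.4 363.9  80. ]
[ 5.36190451e+02  2.19477692e+02 -1.01020987e-01] -5.788076208891352 [-0.41 -0.39  0.8  -1.19 -0.64  1.    0.24  0.52]
handle pred 461.5728225279017 227.04138538791236
[468.03132408 288.05131127 125.        ] [456.71630624 170.84109606 125.        ] [462.37381516 229.44620366 125.        ] 117.75510255815274 84.4859749603409
stamp_a [363.35728857 162.43599386  46.        ]
stamp_b [ 462.49415212 -172.02766992   46.        ]
bottle [ 716.53244544 -236.48043733  100.        ]
```

>>> {"fn": "move_arm", "kwargs": {"plan": [[[0,0,-4.2],[0.02,-0.035,0],1],[[0,0,-8.4],[0.041,-0.07,0],1],[[0,0,-12.6],[0.061,-0.105,0],1],[[0,0,-16.8],[0.082,-0.14,0],1],[[0,0,-21],[0.102,-0.175,0],1]]}}

```text
time: 0.57
tool_pos: [288.1, 314.3, 231.0]
eef_rot: [0.0, 0.357, 0.934, -0.0]
ft_force: [0.8, -0.1, 0.0]
opening: 1.0
finger_force: 0.0
```

>>> {"fn": "move_arm", "kwargs": {"plan": [[[0,0,-4.2],[0.02,-0.035,0],1],[[0,0,-8.4],[0.041,-0.07,0],1],[[0,0,-12.6],[0.061,-0.105,0],1],[[0,0,-16.8],[0.082,-0.14,0],1],[[0,0,-21],[0.102,-0.175,0],1]]}}

```text
time: 0.98
tool_pos: [390.2, 139.0, 231.3]
eef_rot: [0.0, 0.522, 0.853, 0.0]
ft_force: [1.2, 1.6, -0.1]
opening: 1.001
finger_force: 0.0
```

>>> {"fn": "move_arm", "kwargs": {"plan": [[[0,0,-4.2],[0.02,-0.035,0],1],[[0,0,-8.4],[0.041,-0.07,0],1],[[0,0,-12.6],[0.061,-0.105,0],1],[[0,0,-16.8],[0.082,-0.14,0],1],[[0,0,-21],[0.102,-0.175,0],1]]}}

```text
time: 1.4
tool_pos: [492.3, -36.1, 231.2]
eef_rot: [-0.0, 0.669, 0.743, 0.0]
ft_force: [1.2, 1.1, 0.1]
opening: 1.004
finger_force: 0.0
```

>>> {"fn": "move_arm", "kwargs": {"plan": [[[0,0,-4],[0.02,-0.035,0],1],[[0,0,-8],[0.041,-0.07,0],1],[[0,0,-12],[0.061,-0.105,0],1],[[0,0,-16],[0.082,-0.14,0],1],[[0,0,-20],[0.102,-0.175,0],1]]}}

```text
time: 1.82
tool_pos: [594.4, -211.0, 230.8]
eef_rot: [-0.0, 0.788, 0.616, -0.0]
ft_force: [1.0, -0.4, 0.3]
opening: 1.0
finger_force: 0.0
```

Run:
```python
from h import *
d=snap('wrist','w1'); o=get_obs(); print(o['joint_positions'],o['tool_pos'],d['eye'])
print(proj(d,[[594,-210,70.5],[594,-210,34]]))
```

```text
[-0.3468782   0.3413936   0.22699472  1.45673136 -0.00290958  1.47451122] [ 597.05386281 -216.74606223  228.20868995] [ 613.65314025 -136.41865092  372.93864355]
[[311.28781614 216.79642085]
 [311.47812976 205.7182152 ]]
```

View pics/w1.png

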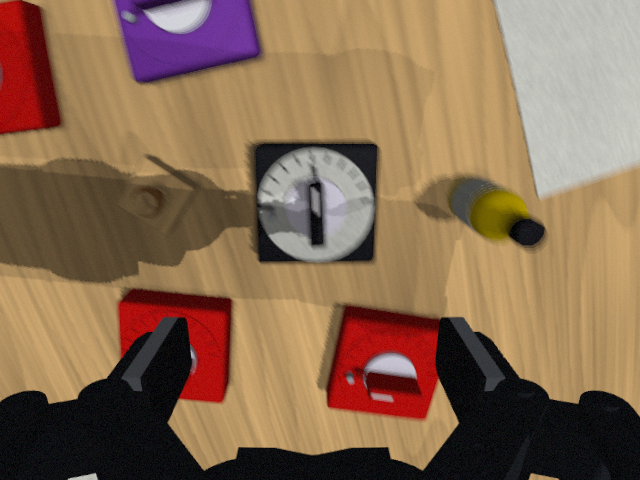

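The wrist view shows the counter's housing spanning about (255,144) to (377,262). The bar knob is at (316,214), already aligned with the fingers' closing line and with its pointer up (+y). I'll refine this from a still frame.

Run:
```python
from h import *
grab_frame('wrist');grab_frame('wrist');grab_frame('wrist')
d=snap('wrist','w2'); o=get_obs(); print(o['joint_positions'],o['tool_pos'],o['eef_rot'])
im=d['image'][:290]; m=(im.max(2)<45).astype(np.uint8)
n,l,s,c=cv2.connectedComponentsWithStats(m)
# housing: union of dark comps in the window -> hull -> min rect
w=np.zeros_like(m); w[125:285,235:400]=m[125:285,235:400]
n,l,s,c=cv2.connectedComponentsWithStats(w)
pts=np.argwhere(np.isin(l,[i for i in range(1,n) if s[i,4]>150]))[:,::-1].astype(np.float32)
r=cv2.minAreaRect(pts); b=cv2.boxPoints(r); print(r)
P=np.array([at(d,*p,34) for p in b]); print(P.round(1),P.mean(0),[np.linalg.norm(P[i]-P[i-1]).round(1) for i in range(4)])
e=[P[i]-P[i-1] for i in range(4)]; print([np.degrees(np.arctan2(v[1],v[0])).round(1) for v in e])
for i in range(1,n):
    if s[i,4]>100: print(s[i],c[i], at(d,*c[i],70))
```

```text
[-3.38791671e-01  3.30795859e-01  2.17416369e-01  1.45910256e+00
  2.34304690e-04  1.47183731e+00] [ 593.49325579 -209.06051592  230.53038169] [-7.74059347e-04  7.86619150e-01  6.17437923e-01 -3.53515282e-04]
((314.5, 200.49996948242188), (124.99998474121094, 120.99998474121094), -0.0)
[[ 533.4 -242.6   34. ]
 [ 560.9 -147.2   34. ]
 [ 654.6 -170.2   34. ]
 [ 635.  -267.5   34. ]] [ 595.97602282 -206.88482307   34.        ] [np.float64(104.6), np.float64(99.3), np.float64(96.4), np.float64(99.2)]
[np.float64(166.2), np.float64(73.9), np.float64(-13.8), np.float64(-101.4)]
[ 252  140  126  122 4543] [313.82324455 191.7373982 ] [ 599.25602408 -191.37074055   70.        ]
[306 179  18  67 855] [314.76725146 214.4374269 ] [ 595.96822134 -207.64672923   70.        ]
```

>>> {"fn": "move_arm", "kwargs": {"plan": [[[0,0,0],[0.001,0,-0.028],1],[[0,0,0],[0.0017,0.0005,-0.056],1],[[0,0,0],[0.0017,0.0005,-0.084],1],[[0,0,0],[0.0017,0.0005,-0.112],1],[[0,0,0],[0.0017,0.0005,-0.14],1]]}}

```text
time: 2.48
tool_pos: [595.0, -206.9, 91.1]
eef_rot: [0.0, 0.786, 0.618, 0.0]
ft_force: [0.4, -0.5, -0.6]
opening: 1.0
finger_force: 0.0
```

>>> {"fn": "move_arm", "kwargs": {"plan": [[[0,0,0],[0,0,-0.016],1],[[0,0,0],[0,0,-0.03],1],[[0,0,0],[0,0,-0.04],1],[[0,0,0],[0,0,-0.044],1],[[0,0,0],[0,0,-0.044],1]]}}

```text
time: 2.9
tool_pos: [595.0, -207.6, 47.1]
eef_rot: [-0.0, 0.786, 0.618, -0.0]
ft_force: [-0.7, 0.6, -0.3]
opening: 1.001
finger_force: 0.0
```

>>> {"fn": "move_arm", "kwargs": {"plan": [[[0,0,0],[0,0,0],0.5],[[0,0,0],[0,0,0],0.3],[[0,0,0],[0,0,0],0],[[0,0,0],[0,0,0],0],[[0,0,0],[0,0,0],0]]}}

```text
time: 3.32
tool_pos: [595.8, -208.7, 47.9]
eef_rot: [0.0, 0.787, 0.617, 0.0]
ft_force: [0.4, -0.3, -0.5]
opening: 0.3
finger_force: 0.0
```

>>> {"fn": "move_arm", "kwargs": {"plan": [[[0,0,0],[0,0,0],0],[[0,0,0],[0,0,0],0],[[0,0,0],[0,0,0],0],[[0,0,0],[0,0,0],0],[[0,0,0],[0,0,0],0]]}}

```text
time: 3.73
tool_pos: [595.4, -208.4, 47.7]
eef_rot: [0.0, 0.787, 0.618, 0.0]
ft_force: [-2.5, 2.5, 4.2]
opening: 0.129
finger_force: 59.8
```

>>> {"fn": "move_arm", "kwargs": {"plan": [[[0,0,5],[0,0,0],0],[[0,0,10],[0,0,0],0],[[0,0,15],[0,0,0],0],[[0,0,20],[0,0,0],0],[[0,0,25],[0,0,0],0]]}}

```text
time: 4.15
tool_pos: [594.7, -208.4, 47.7]
eef_rot: [-0.0, 0.633, 0.774, -0.0]
ft_force: [-5.2, 1.9, 6.7]
opening: 0.126
finger_force: 60.1
```

>>> {"fn": "move_arm", "kwargs": {"plan": [[[0,0,5],[0,0,0],0],[[0,0,10],[0,0,0],0],[[0,0,15],[0,0,0],0],[[0,0,20],[0,0,0],0],[[0,0,25],[0,0,0],0]]}}

```text
time: 4.57
tool_pos: [594.1, -208.7, 47.7]
eef_rot: [-0.001, 0.45, 0.893, -0.001]
ft_force: [-6.9, 0.0, 8.3]
opening: 0.13
finger_force: 60.3
```

>>> {"fn": "move_arm", "kwargs": {"plan": [[[0,0,5],[0,0,0],0],[[0,0,10],[0,0,0],0],[[0,0,15],[0,0,0],0],[[0,0,20],[0,0,0],0],[[0,0,25],[0,0,0],0]]}}

```text
time: 4.98
tool_pos: [593.6, -209.1, 47.7]
eef_rot: [-0.001, 0.246, 0.969, -0.001]
ft_force: [-9.1, -1.1, 9.0]
opening: 0.125
finger_force: 60.3
```

>>> {"fn": "move_arm", "kwargs": {"plan": [[[0,0,3],[0,0,0],0],[[0,0,6],[0,0,0],0],[[0,0,9],[0,0,0],0],[[0,0,11],[0,0,0],0],[[0,0,12],[0,0,0],0]]}}

```text
time: 5.4
tool_pos: [593.5, -209.5, 47.7]
eef_rot: [-0.002, 0.145, 0.989, -0.001]
ft_force: [-9.6, -2.8, 9.9]
opening: 0.123
finger_force: 60.3
```

```bash
python3 -c "
from h import *
o=get_obs();print(o['joint_positions'],o['torque'],o['ft_force'],o['tool_pos'],o['eef_rot'])"
```

```text
[-0.33787424  0.37802886 -0.12091632  1.07433771 -0.00299756 -0.04638712] [-3.68304458e-01  1.84910399e+00 -9.72464320e-04] [-9.6367859  -2.77569295  9.8980916 ] [ 593.51095132 -209.46710281   47.69978064] [-0.00150659  0.14522603  0.98939659 -0.00123379]
```

>>> {"fn": "move_arm", "kwargs": {"plan": [[[0,0,1],[0,0,0],0],[[0,0,2],[0,0,0],0],[[0,0,3],[0,0,0],0],[[0,0,4],[0,0,0],0],[[0,0,4],[0,0,0],0]]}}

```text
time: 5.82
tool_pos: [593.5, -209.6, 47.7]
eef_rot: [-0.002, 0.111, 0.994, -0.001]
ft_force: [-9.5, -3.0, 8.8]
opening: 0.126
finger_force: 60.4
```

```bash
python3 -c "
from h import *
o=get_obs();print(o['joint_positions'][5],o['torque'],o['ft_force'],o['eef_rot'])"
```

```text
-0.11466995365837454 [-0.39690986  1.87692583 -0.29355793] [-9.46685753 -3.03895057  8.78812678] [-0.00154377  0.11143835  0.99376939 -0.00123058]
```

>>> {"fn": "move_arm", "kwargs": {"plan": [[[0,0,1],[0,0,0],0],[[0,0,2],[0,0,0],0],[[0,0,3],[0,0,0],0],[[0,0,3],[0,0,0],0],[[0,0,3],[0,0,0],0]]}}

```text
time: 6.23
tool_pos: [593.5, -209.6, 47.7]
eef_rot: [-0.002, 0.087, 0.996, -0.001]
ft_force: [-8.6, -2.5, 9.7]
opening: 0.125
finger_force: 66.8
```

```bash
python3 -c "
from h import *
o=get_obs();print(o['joint_positions'][5],o['torque'],o['ft_force'],o['eef_rot'])"
```

```text
-0.16435889881673674 [-0.29957084  1.79594766 -1.27007742] [-8.58606004 -2.53262897  9.66286752] [-0.00153401  0.08681921  0.99622235 -0.00105154]
```

>>> {"fn": "move_arm", "kwargs": {"plan": [[[0,0,0],[0,0,0],0.5],[[0,0,0],[0,0,0],0.7],[[0,0,0],[0,0,0],1],[[0,0,0],[0,0,0],1],[[0,0,0],[0,0,0],1]]}}

```text
time: 6.65
tool_pos: [595.7, -208.4, 47.0]
eef_rot: [-0.0, 0.085, 0.996, 0.0]
ft_force: [-0.0, -0.4, 0.1]
opening: 0.823
finger_force: 0.0
```

>>> {"fn": "move_arm", "kwargs": {"plan": [[[0,0,0],[0,0,0.01],1],[[0,0,0],[0,0,0.045],1],[[0,0,0],[0,0,0.085],1],[[0,0,0],[0,0,0.125],1],[[0,0,0],[0,0,0.165],1]]}}

```text
time: 7.07
tool_pos: [595.2, -208.3, 214.8]
eef_rot: [0.0, 0.085, 0.996, -0.0]
ft_force: [1.3, -1.5, 0.1]
opening: 1.002
finger_force: 0.0
```

Run:
```python
from h import *
for i in range(3): grab_frame('wrist')
d=snap('wrist','w3'); o=get_obs(); print(o['tool_pos'],o['eef_rot'],o['ft_force'],o['opening'])
p=proj(d,[595,-208.5,50])[0]; print(p)
x,y=map(int,p); x0=max(0,x-100);y0=max(0,y-100)
cv2.imwrite('pics/w3c.png',cv2.resize(d['image'][y0:y0+200,x0:x0+200],None,fx=2.5,fy=2.5)); print(x0,y0)
```

```text
[ 596.42529245 -208.694391    214.73412033] [ 1.99917438e-03  8.46950247e-02  9.96404791e-01 -4.98612059e-04] [-0.31072971 -0.19987449 -0.50770129] 0.9990982181713249
[312.07382607 208.21533767]
212 108
```

View pics/w3c.png

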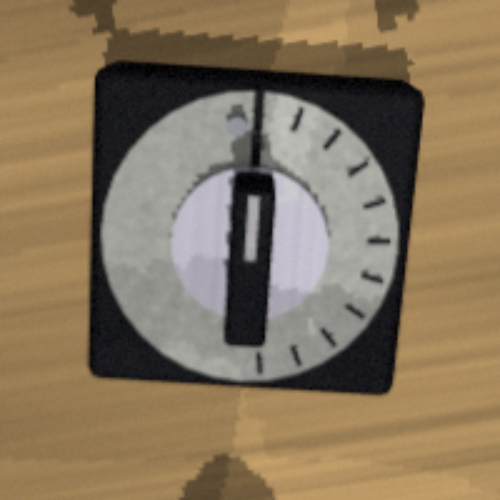

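The pointer (crop 257,180) lies on the long zero mark (258,90 to 165), so the knob is at its stop. Next is the handle.

>>> {"fn": "move_arm", "kwargs": {"plan": [[[0,0,-5.8],[-0.009,0.029,0],1],[[0,0,-11.6],[-0.018,0.058,0],1],[[0,0,-17.4],[-0.027,0.087,0],1],[[0,0,-23.2],[-0.036,0.116,0],1],[[0,0,-29],[-0.045,0.145,0],1]]}}

```text
time: 7.68
tool_pos: [549.0, -62.2, 210.6]
eef_rot: [-0.002, 0.334, 0.943, -0.0]
ft_force: [-0.3, 1.5, -0.6]
opening: 0.995
finger_force: 0.0
```

>>> {"fn": "move_arm", "kwargs": {"plan": [[[0,0,-5.8],[-0.009,0.029,0],1],[[0,0,-11.6],[-0.018,0.058,0],1],[[0,0,-17.4],[-0.027,0.087,0],1],[[0,0,-23.2],[-0.036,0.116,0],1],[[0,0,-29],[-0.045,0.145,0],1]]}}

```text
time: 8.1
tool_pos: [503.9, 82.7, 210.8]
eef_rot: [-0.001, 0.559, 0.829, -0.001]
ft_force: [0.0, 0.3, -0.5]
opening: 0.999
finger_force: 0.0
```

>>> {"fn": "move_arm", "kwargs": {"plan": [[[0,0,-5.8],[-0.009,0.029,0.004],1],[[0,0,-11.6],[-0.018,0.058,0.008],1],[[0,0,-17.4],[-0.027,0.087,0.012],1],[[0,0,-23.2],[-0.036,0.116,0.016],1],[[0,0,-28],[-0.043,0.146,0.02],1]]}}

```text
time: 8.52
tool_pos: [460.9, 228.4, 231.1]
eef_rot: [-0.0, 0.743, 0.669, -0.001]
ft_force: [0.1, 0.5, 0.2]
opening: 1.0
finger_force: 0.0
```

Run:
```python
from h import *
for i in range(3): grab_frame('wrist')
d=snap('wrist','w4'); o=get_obs(); print(o['tool_pos'],o['eef_rot'],o['joint_positions'])
print(proj(d,[[462,228,125]]))
```

```text
[461.67157489 227.88324715 230.97049101] [-1.94846879e-04  7.40601688e-01  6.71943086e-01 -1.26119138e-03] [ 4.58700685e-01  1.08689748e-01 -5.97389429e-02  1.40490008e+00
 -3.17820498e-04  2.12663360e+00]
[[313.21775489 241.27486157]]
```

View pics/w4.png

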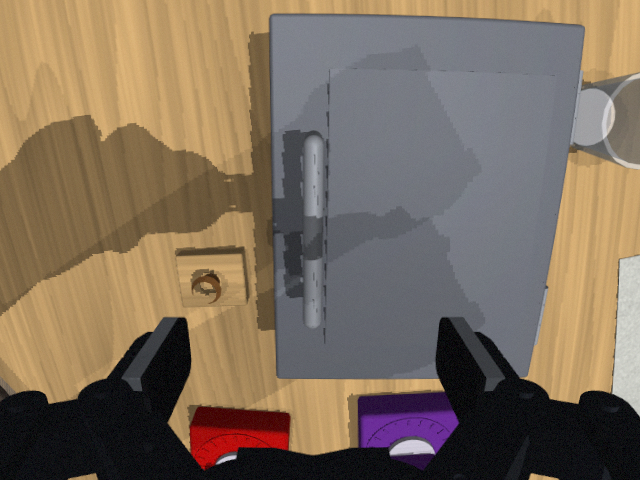

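The bar runs from (314,133) to (313,328), square to the closing line. Its centre (313,230) is about 5 mm further along +y than I aimed, so I'll descend with that shift and grip.

>>> {"fn": "move_arm", "kwargs": {"plan": [[[0,0,0],[0,0.002,-0.025],1],[[0,0,0],[0,0.004,-0.055],1],[[0,0,0],[0,0.005,-0.085],1],[[0,0,0],[0,0.005,-0.11],1],[[0,0,0],[0,0.005,-0.125],1]]}}

```text
time: 9.13
tool_pos: [460.9, 230.3, 103.4]
eef_rot: [-0.001, 0.742, 0.671, -0.003]
ft_force: [-0.2, -0.7, 0.7]
opening: 0.997
finger_force: 0.0
```

>>> {"fn": "move_arm", "kwargs": {"plan": [[[0,0,0],[0,0,0],0.5],[[0,0,0],[0,0,0],0.3],[[0,0,0],[0,0,0],0],[[0,0,0],[0,0,0],0],[[0,0,0],[0,0,0],0]]}}

```text
time: 9.55
tool_pos: [463.4, 232.7, 108.7]
eef_rot: [0.0, 0.742, 0.671, 0.001]
ft_force: [-0.5, -0.6, 0.2]
opening: 0.298
finger_force: 0.0
```

>>> {"fn": "move_arm", "kwargs": {"plan": [[[0,0,0],[0,0,0],0],[[0,0,0],[0,0,0],0],[[0,0,0],[0,0,0],0],[[0,0,0],[0,0,0],0],[[0,0,0],[0,0,0],0]]}}

```text
time: 9.97
tool_pos: [461.2, 232.9, 108.5]
eef_rot: [-0.001, 0.741, 0.671, -0.0]
ft_force: [-6.5, -0.5, 7.6]
opening: 0.119
finger_force: 58.6
```

>>> {"fn": "move_arm", "kwargs": {"plan": [[[0.07,0.7,0],[0.0005,0,0.0021],0],[[0.14,1.4,0],[0.001,-0.0001,0.0042],0],[[0.2,2.1,0],[0.0015,-0.0001,0.0062],0],[[0.27,2.7,0],[0.002,-0.0002,0.0083],0],[[0.34,3.4,0],[0.0025,-0.0002,0.0104],0]]}}

```text
time: 10.38
tool_pos: [463.1, 232.6, 117.0]
eef_rot: [-0.024, 0.741, 0.671, -0.022]
ft_force: [-6.3, 2.9, -2.7]
opening: 0.112
finger_force: 59.4
```

>>> {"fn": "move_arm", "kwargs": {"plan": [[[0.07,0.7,0],[0.0006,0,0.0021],0],[[0.14,1.4,0],[0.0012,-0.0001,0.0041],0],[[0.2,2.1,0],[0.0018,-0.0002,0.0062],0],[[0.27,2.7,0],[0.0024,-0.0002,0.0082],0],[[0.34,3.4,0],[0.003,-0.0003,0.0103],0]]}}

```text
time: 10.8
tool_pos: [466.5, 232.3, 128.0]
eef_rot: [-0.046, 0.74, 0.67, -0.041]
ft_force: [-6.3, 2.1, -0.6]
opening: 0.116
finger_force: 59.5
```

```bash
python3 -c "
from h import *
o=get_obs();print(o['torque'],o['ft_force'],o['tool_pos'],o['eef_rot'],o['opening'],o['finger_force'])"
```

```text
[ 0.34448666  1.00875348 -0.09733423] [-6.27658005  2.11014049 -0.63121439] [466.51891332 232.30342242 127.9744698 ] [-0.04583804  0.73998894  0.66978423 -0.04128364] 0.11621614776727876 59.4727224111557
```

>>> {"fn": "move_arm", "kwargs": {"plan": [[[0.07,0.7,0],[0.0008,-0.0001,0.002],0],[[0.14,1.4,0],[0.0016,-0.0002,0.004],0],[[0.2,2.1,0],[0.0023,-0.0002,0.006],0],[[0.27,2.7,0],[0.003,-0.0003,0.008],0],[[0.34,3.4,0],[0.0038,-0.0004,0.01],0]]}}

```text
time: 11.22
tool_pos: [470.3, 231.9, 138.1]
eef_rot: [-0.068, 0.738, 0.668, -0.061]
ft_force: [-6.8, 2.1, -1.7]
opening: 0.118
finger_force: 59.4
```

>>> {"fn": "move_arm", "kwargs": {"plan": [[[0,0,0],[0,0,0],0],[[0,0,0],[0,0,0],0],[[0,0,0],[0,0,0],0],[[0,0,0],[0,0,0],0],[[0,0,0],[0,0,0],0]]}}

```text
time: 11.63
tool_pos: [470.3, 231.9, 138.0]
eef_rot: [-0.068, 0.738, 0.668, -0.061]
ft_force: [-6.1, 1.0, -0.3]
opening: 0.115
finger_force: 59.6
```

```bash
python3 -c "
from h import *
o=get_obs();print(o['torque'],o['ft_force'],o['tool_pos'],o['qd'],o['opening'],o['finger_force']);snap('scene','s2')"
```

```text
[ 0.30743548  1.1760471  -0.10083967] [-6.07329635  1.01902479 -0.26087324] [470.30232463 231.92113281 138.0445201 ] [ 0.00207129 -0.00149339  0.00173072  0.00014364  0.00043875  0.00184447] 0.11475559989664555 59.55856382846832
```

View pics/s2.png

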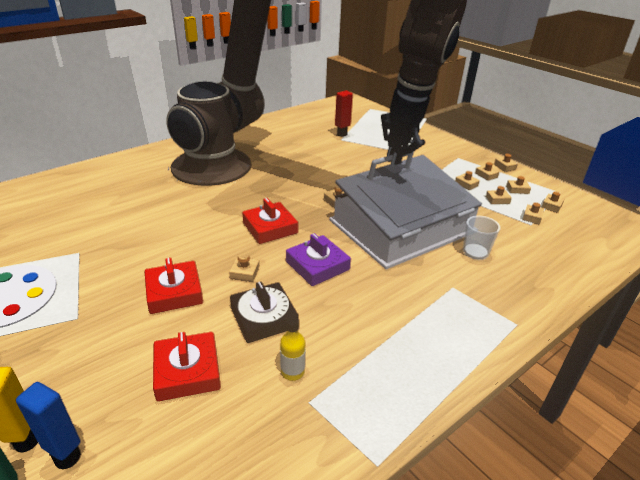

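The lid is held ajar near (400,170). The counter's bar points to the front at (262,295). The bottle, the cup and stamp_b stand where they did, and so does stamp_a, which is partly hidden. The fingers rose about 29.5 mm, so the lid is at roughly 0.17 rad and still.

```bash
python3 -c "
from h import *
print(sign_off())"
```

```text
the job is handed in; nothing more can be done
None
```

I turned the counter knob back to its zero stop, then freed the lid and handed the job in with the gripper holding it still at about 0.17 rad (front edge about 35 mm up), with no sign that the bystanders moved; the judge's result was not shown.

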